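# Clip a graphite rod into its carrier and hold the carrier in the fence corner

## Robot

A 6-joint arm with a two-finger parallel gripper is mounted at the origin on a cart in front of the work surface, level with it; the furniture and walls round the work are solid. World frame = base frame: x ahead of the robot, y to its left, z up, the work surface at z = 0. Lengths are in m, angles in degrees, forces in N, time in s.
With the tool pointing down it reaches from about 0.325 to 1 m from the base axis. Payload 5.1 kg.
Tool frame: the origin (TCP) lies at the very end of the fingers, on their centre line; the grasp point (between the pads) lies 19 mm behind it; z points along the fingers, y is the direction in which the jaws open and shut (so a half turn about z gives the same grasp; the last joint's range is limited). The gripper opens to 85 mm and grips with 20 to 120 N. Pads are 22 mm wide; open, the fingers measure 114 mm over their backs; the gripper's body (76 mm by 85 mm) begins 54 mm behind the grasp point. The pads swing forward as they close: fully open they stand 13 mm farther back than shut.
Start: joints at [67.804, 7.093, 94.555, -0, 78.352, -4.733], TCP at [0.195, 0.62, 0.231] pointing down, gripper open.
Joint ranges: [-149.61, 149.61], [-58.7, 133.49], [1.44, 155.28], [-77.14, 257.14], [18.33, 153.61], [-166.67, 166.67]. Speed limits (degrees/s): [147.25, 147.25, 180, 180, 180, 180].

## Interface

Orientations are given as a 3x3 rotation matrix whose columns are the frame's x, y, z axes.
In Python, from bench import env, viewer gives the robot as it stands.
- The arm moves only by the shell command python3 -m creep 'ROWS' [OPENING]. ROWS is JSON, one flat list of numbers, 6 for each row, row after row: the shift along the tool's x, y, z in mm, then the turn, a rotation vector about the tool's x, y, z in degrees. A call has 1 to 12 rows; each row shifts and turns the commanded pose from where the row before left it, along the tool's axes as they then stand; what a row does not reach is not made up. A row lasts 1/12 s, in which the tool goes at most 41.7 mm and 7.16 degrees, less where a joint would pass 70% of its speed; a pose out of reach is approached as far as the arm can. A call with a gripper value outside its range is refused whole. OPENING is the opening, from 0 (shut) to 1 (fully open), set as the call begins (- or left out, the last holds). The fingers move at their own pace and stop on an object; the grip force is fixed at half the most. Time passes only in rows, so rows that do not move let the fingers close. It gives the time, the measured TCP pose, the force and the opening at its end, in the units of the state.
- env.get_obs(): the state, without advancing time (a new reading comes with each control period).
- viewer.grab_frame(name): name is "side" or "top"; returns a dict with "pixels" (420x560x3 uint8, red, green, blue), "vfov" (degrees; the focal length in pixels is half the picture's height over the tangent of half this angle, whatever the lens; pixels are square), "cx", "cy" (the principal point, pixels), "position" and "rotation" of the camera in the world. Camera axes: x right, y up, looking along -z (the intrinsics and any distortion apply to the point x, -y, -z); pixel columns grow to the right and rows downward; lengths in m; the calibration is good to about 2 mm. A picture is of the moment at which its call begins. There is no depth.
- env.hand_in(): hands the job in, once; it reports no verdict.
The state is a dict: "t": time; "joint_positions": joint angles; "joint_vel": joint speeds; "joint_torque": joint torques, N m; "eef_pos": TCP position; "tool_rot": TCP orientation; "contact_force": force on the tool from outside, world axes, zero at the start; "moment": the same for the moment, N m; "width": finger opening in m.
Only numpy, scipy, OpenCV 4.12 (cv2) and the standard library are available. Lean on these libraries where they do the work, as an engineer would, in place of code of your own. Each camera call takes 0.05 s, during which the arm holds its last target.

## Task

Take the graphite rod from its rest and press it down past the orange sprung jaw until it sits fully home, about centred, in both fork clips of the blue carrier block. Then push the carrier over the bed plate with its back flat and square against the fence, using the thumb step at its front, and finish while still holding it there with one firm diagonal push, down on the bed and into the fence at the same time (some 10 N down and 15 N forward), with the rod still home and the fingers off the rod. Do not shove aside or tip the beaker, the sample bottle or the brass weight.

Things in the scene. Friction and masses are not known exactly. Their poses are not given: they have to be found in the camera images.
- rod: dark grey graphite rod, round, 12 mm diameter, 140 mm long, about 30 g, loose. Origin at the middle of its axis, its own y runs along the rod. It starts lying level in the rest, axis 36 mm above the bench.
- rod_rest: grey plastic rod rest, fixed to the bench, on the left or on the right of the work; foot 50 x 116 x 8 mm with two vee posts 10 mm wide at own y = +48 and -48 mm, free between them. Origin at the centre of its underside; the rod lies along its y at own z = 36 mm, middle over the origin. Left of the work, beyond x = 0.43 and y = 0.36 m, stands a 0.4 m tall black computer tower: keep the arm clear of it.
- carrier: blue block, loose on the bed plate, with two steel fork clips and an orange jaw, about 0.4 kg, sliding friction about 0.6. Origin at the centre of its underside; own x points to its flat back (toward the fence), y along the fence, z up. Foot 80 (x) x 116 (y) x 18 mm high; the raised part is x -12 to +40 mm, up to z = 34 mm; back face at x = 40 mm.
- seat (a point): where the middle of the rod's axis lies when home: carrier x = 14, y = 0, z = 58 mm, rod along y, put in from above. Fork clips 8 mm wide at y = +40 and -40 mm: floor at z = 52 mm, flared prong on the -x side up to 81 mm, low prong on the +x side to 60 mm, slot 13.5 mm. For y -36 to +36 mm only the jaw's orange shaft (6 mm thick, x = 12, z = 40 mm) is above the block: room for fingers astride the rod.
- step (a point): middle of the thumb step on the carrier's front: carrier x = -26, y = 0, z = 18 mm. The step is a level ledge 28 mm deep (x -40 to -12) and 116 mm long; behind it an upright riser at x = -12 mm goes 16 mm up, so a fingertip in the step can push down and forward together.
- back (a point): a point on the carrier's flat back face: x = 40, y = 0, z = 15 mm; axes as the carrier's.
- jaw (a joint): orange sprung jaw on the carrier: two noses, 8 mm wide, at carrier y = +49 and -49 mm, on one hinge shaft along y. 0 = closed, noses over the rod slot; grows (to 0.4 rad) as it swings toward +x; a spring closes it. A rod pushed down over the seat opens it to about 0.15 rad by sloping lead-ins (tops at z = 80 mm) with some 5 to 15 N in all; it then snaps shut over the rod.
- bed: dark grey bed plate, 240 x 240 x 12 mm, fixed to the bench. Origin at the centre of its underside, top at own z = 12 mm; x points away from the robot (toward the fence).
- fence: aluminium fence bar fixed on the bed near its far edge: 20 (x) x 220 (y) x 30 mm high. Origin at the centre of its underside, x points away from the robot.
- fence_face (a point): middle of the fence's front face (the face toward the robot, at fence x = -10 mm), 15 mm above the bed; axes as the fence's. The back of the carrier must lie flat on this face.
- beaker: glass beaker, 54 mm across, 68 mm tall, loose bystander on the other side of the work from the rod rest; origin at the centre of its underside.
- sample_bottle: sample bottle with red cap and red band, 48 mm across, 90 mm tall, loose bystander; origin at the centre of its underside.
- brass_weight: brass weight with a neck, 22 mm across, 36 mm tall, loose bystander; origin at the centre of its underside.
Mind the look-alikes: they are no part of the job. What is shaped like the carrier but red is not meant.

How it is judged (in metres and radians):
On the way, in this order (a step that is already met when the one before it is completed fails the run):
1. the rod pushes the sprung jaw open (more than 0.08 rad) (value of joint jaw above 0.08 rad and contact force between rod and carrier above 0.3 N).
2. the rod sits home in the fork clips and the jaw has closed over it (z of rod in the frame of carrier between 0.0555 and 0.0605 m and x of rod in the frame of carrier between 0.01 and 0.018 m and y of rod in the frame of carrier between -0.015 and 0.015 m and angle between the y axis of rod and the y axis of carrier, either way round below 0.06 rad and value of joint jaw below 0.05 rad), for 0.2 s.
At the end, for the whole second after the job is handed in: Rod home (2.5 mm in height, 4 mm across, 15 mm along, 0.06 rad), jaw under 0.05 rad, fingers off it; carrier still and flat, back within 3 mm of the fence, square to 0.04 rad, within 70 mm of its middle; pushed by the fingers (>4 N), pressing fence >2.5 N and bed >8 N (all of step 2 and angle between the y axis of carrier and the y axis of fence, either way round below 0.04 rad and x of back in the frame of fence_face between -0.003 and 0.003 m and y of back in the frame of fence_face between -0.07 and 0.07 m and angle between carrier's own z axis and vertical below 0.04 rad and linear speed of carrier below 0.01 m/s and contact force between carrier and fence above 2.5 N and contact force between carrier and bed above 8 N and contact force between the fingers and carrier above 4 N and contact force between the fingers and rod below 0.5 N); the arm keeps its last pose, push and grip.
It fails at once if the glass beaker is moved more than 30 mm or tipped over (distance of beaker from where it was at the start of the episode above 0.03 m or angle between beaker's own z axis and vertical above 0.5 rad).
It fails at once if the sample bottle is moved more than 30 mm or tipped over (distance of sample_bottle from where it was at the start of the episode above 0.03 m or angle between sample_bottle's own z axis and vertical above 0.5 rad).
It fails at once if the brass weight is moved more than 30 mm or tipped over (distance of brass_weight from where it was at the start of the episode above 0.03 m or angle between brass_weight's own z axis and vertical above 0.5 rad).
It also fails if it takes over 67 s, if anything falls off the work surface, if the arm or the gripper's body presses on something with over 40 N, if the wrist force passes 120 N, or if a joint passes its speed limit or range.

## Working session

There is one attempt and no reset: what is moved stays moved. The work goes in short steps, Python scripts to look and compute and a shell command to move; the robot and the scene stay as the last step left them, time stands still between calls to the robot, and variables do not carry over. Pictures are saved under pics/ and viewed, and the job is handed in when it is done.

```bash
ls -la; mkdir -p pics; python3 - <<'E'
from bench import env, viewer
import cv2, numpy as np
o=env.get_obs()
for k,v in o.items(): print(k,v)
for n in("side","top"):
    f=viewer.grab_frame(n)
    print(n,{k:v for k,v in f.items() if k!="pixels"})
    cv2.imwrite(f"pics/{n}0.png",f["pixels"][:,:,::-1])
    np.save(f"pics/{n}0.npy",f["pixels"])
E
```

```text
total 12
drwxr-xr-x  3 agent agent 4096 Dec  6 13:19 .
drwxr-xr-x 23 root  root  4096 Dec  6 13:18 ..
drwxr-xr-x  2 agent agent 4096 Dec  6 13:19 pics
t 0.0
joint_positions [ 6.78049690e+01  7.13082240e+00  9.46353317e+01 -4.92501523e-05
  7.83525656e+01 -4.73274291e+00]
joint_vel [ 0.01834163 -0.03882295  0.02428479 -0.03559804  0.1133767   0.01081119]
joint_torque [ 2.51391742e-03 -4.23584926e+01 -3.65461314e+01  4.25805865e-05
  6.64509818e-03  1.69687496e-05]
eef_pos [0.19484304 0.61945493 0.23007033]
tool_rot [[-9.53914654e-01  3.00077027e-01 -7.81958904e-04]
 [ 3.00077997e-01  9.53912739e-01 -1.91883553e-03]
 [ 1.70122100e-04 -2.06505399e-03 -9.99997853e-01]]
contact_force [ 1.031747    0.75000217 -0.41292592]
moment [ 0.02138229  0.0100749  -0.0261681 ]
width 0.08526735439800855
side {'vfov': 48.459845747966966, 'cx': 274.7731208196664, 'cy': 215.10037292800726, 'position': array([ 0.43432262, -0.73667109,  0.71347804]), 'rotation': array([[ 0.99670901,  0.04913391, -0.06447493],
       [-0.08096213,  0.64298091, -0.76159089],
       [ 0.00403621,  0.76430453,  0.64484285]])}
top {'vfov': 44.471152855030866, 'cx': 280.54716360600634, 'cy': 205.01080284425834, 'position': array([0.37971727, 0.01054466, 1.22979736]), 'rotation': array([[ 2.38341911e-02,  9.93555443e-01, -1.10812965e-01],
       [-9.99710093e-01,  2.40658149e-02,  7.52980933e-04],
       [ 3.41493261e-03,  1.10762893e-01,  9.93840993e-01]])}
```

View pics/side0.png

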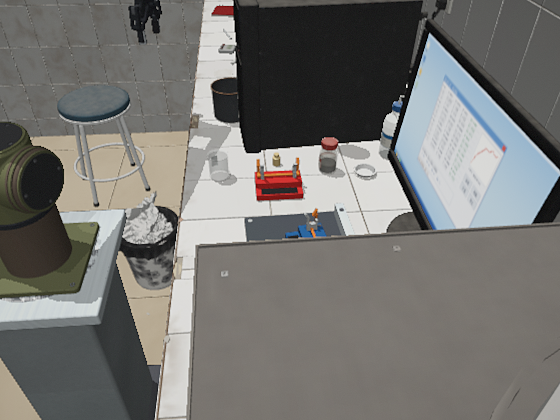

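View pics/top0.png

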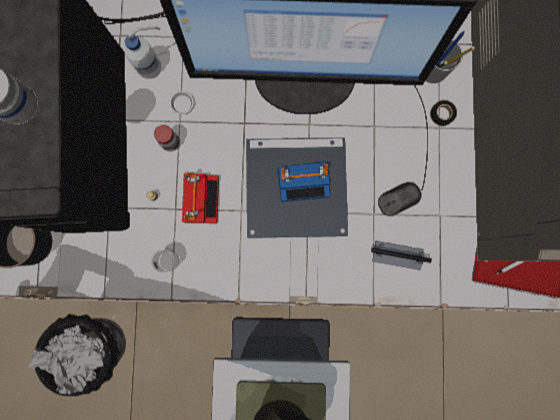

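```bash
python3 - <<'E'
import cv2, numpy as np
t=cv2.imread("pics/top0.png"); s=cv2.imread("pics/side0.png")
a=cv2.resize(t[125:285,235:445],None,fx=3.8,fy=3.7,interpolation=cv2.INTER_CUBIC)
cv2.imwrite("pics/top_crop.png",a); print(a.shape)
b=cv2.resize(s[130:260,190:390],None,fx=4,fy=4,interpolation=cv2.INTER_CUBIC)
cv2.imwrite("pics/side_crop.png",b)
E
```

```text
(592, 798, 3)
```

View pics/top_crop.png

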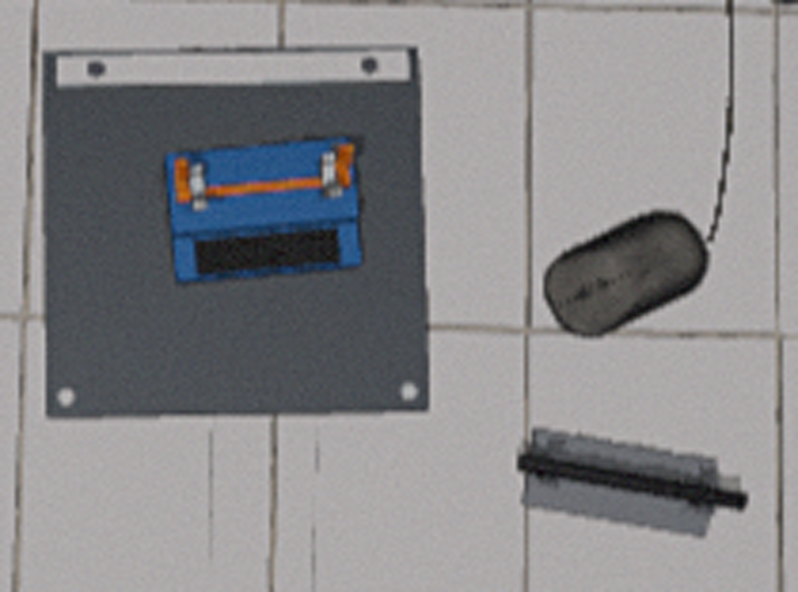

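View pics/side_crop.png

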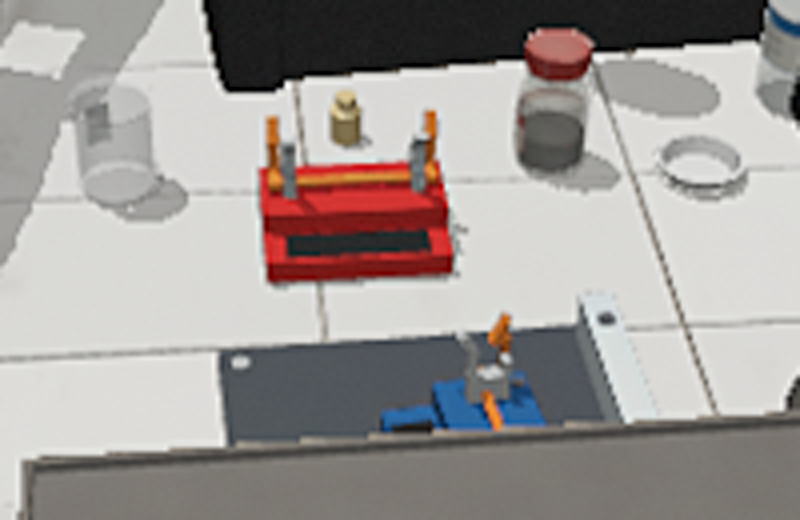

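```bash
cat > h.py <<'E'
import numpy as np, cv2
def ray(f,u,v):
    H=f["pixels"].shape[0]; fl=H/2/np.tan(np.radians(f["vfov"]/2))
    d=np.array([(u-f["cx"])/fl,-(v-f["cy"])/fl,-1.0]); return f["position"],f["rotation"]@d
def onz(f,u,v,z):
    p,d=ray(f,u,v); return p+d*(z-p[2])/d[2]
def proj(f,P):
    H=f["pixels"].shape[0]; fl=H/2/np.tan(np.radians(f["vfov"]/2))
    c=f["rotation"].T@(np.asarray(P)-f["position"]); return np.array([f["cx"]+fl*c[0]/-c[2],f["cy"]-fl*c[1]/-c[2]])
def tri(f1,p1,f2,p2):
    a,d=ray(f1,*p1);b,e=ray(f2,*p2);d=d/np.linalg.norm(d);e=e/np.linalg.norm(e)
    s=np.linalg.lstsq(np.c_[d,-e],b-a,rcond=None)[0]; P=a+s[0]*d;Q=b+s[1]*e
    return (P+Q)/2,np.linalg.norm(P-Q)
def big(m,k=1):
    n,l,st,c=cv2.connectedComponentsWithStats(m.astype(np.uint8))
    i=1+np.argsort(-st[1:,4])[:k]; return [(l==j) for j in i]
def rect(f,m,z):
    ys,xs=np.nonzero(m); P=np.array([onz(f,x,y,z)[:2] for x,y in zip(xs,ys)])
    r=cv2.minAreaRect((P*1000).astype(np.float32)); return r
def pca(f,m,z):
    ys,xs=np.nonzero(m); P=np.array([onz(f,x,y,z)[:2] for x,y in zip(xs,ys)])
    c=P.mean(0); w,V=np.linalg.eigh(np.cov((P-c).T)); d=V[:,1]; d=d*np.sign(d[1]); q=(P-c)@d
    return c,d,np.ptp(q),(q.max()+q.min())/2,np.degrees(np.arctan2(-d[0],d[1]))
E
python3 - <<'E'
from h import *
from bench import env,viewer
f=viewer.grab_frame("top"); I=f["pixels"].astype(int); hsv=cv2.cvtColor(f["pixels"],cv2.COLOR_RGB2HSV)
g=I.max(2)
def win(m,x0,x1,y0,y1):
    w=np.zeros_like(m); w[y0:y1,x0:x1]=m[y0:y1,x0:x1]; return w
rod=big(win(g<45,365,440,235,270))[0]; print("rod n",rod.sum(),pca(f,rod,.036),rect(f,rod,.036))
rest=big(win((g<200)&(g>60),365,440,230,275))[0]; print("rest",rest.sum())
bed=win((hsv[...,1]>20)&(g<110)&(g>50),240,355,130,245); bed=big(bed)[0]; print("bed",rect(f,bed,.012))
fen=win((g>180),246,346,137,149);fen=big(fen)[0]; print("fence",pca(f,fen,.042),rect(f,fen,.042))
blue=(hsv[...,0]>95)&(hsv[...,0]<125)&(hsv[...,1]>120); blue=win(blue,270,335,155,210)
ys,xs=np.nonzero(blue); print("blue",xs.min(),xs.max(),ys.min(),ys.max())
org=(hsv[...,0]<20)&(hsv[...,1]>120)&(g>100); org=win(org,270,335,155,210)
ys,xs=np.nonzero(org);print("org",xs.min(),xs.max(),ys.min(),ys.max())
sh=org.copy(); sh[:,:290]=0; sh[:,321:]=0
print("shaft",sh.sum(),pca(f,sh,.054))
hull=cv2.fillConvexPoly(np.zeros(g.shape,np.uint8),cv2.convexHull(np.argwhere(blue)[:,::-1].astype(np.int32)),1)
print("hull@.018..", rect(f,hull>0,.03), rect(f,hull>0,.046))
for b in cv2.boxPoints(cv2.minAreaRect(np.argwhere(blue)[:,::-1].astype(np.float32))): print(b)
pts=np.argwhere(rod)[:,::-1]; print(pts[pts[:,0].argmin()],pts[pts[:,0].argmax()])
E
```

```text
rod n 246 (array([ 0.40375829, -0.27164192]), array([0.15471759, 0.98795874]), np.float64(0.136457088222372), np.float64(-0.00029746788247640016), np.float64(-8.900417839563273)) ((403.15216064453125, -271.8482971191406), (136.41551208496094, 14.072944641113281), 81.68389129638672)
rest 3072
bed ((558.9282836914062, -27.642913818359375), (233.07827758789062, 237.20233154296875), 1.7801039218902588)
fence (array([0.67234137, 0.06907799]), array([nan, nan]), np.float64(nan), np.float64(nan), np.float64(nan)) ((672.3413696289062, 69.07799530029297), (0.0, 0.0), 0.0)
blue 278 329 162 200
org 281 327 164 179
shaft 61 (array([ 0.5819271 , -0.04259282]), array([-0.12549762,  0.99209392]), np.float64(0.06791080754032827), np.float64(-0.0016409675494889232), np.float64(7.209493538460383))
hull@.018.. ((571.50439453125, -44.515716552734375), (86.26882934570312, 119.57579803466797), 7.036125183105469) ((568.9468383789062, -43.78145980834961), (85.11839294433594, 117.9811782836914), 7.036125659942627)
[277.62695 166.08316]
[327.1775  161.36407]
[330.51233 196.37979]
[280.9618  201.09888]
[372 249] [430 259]h.py:22: RuntimeWarning: Degrees of freedom <= 0 for slice
  c=P.mean(0); w,V=np.linalg.eigh(np.cov((P-c).T)); d=V[:,1]; d=d*np.sign(d[1]); q=(P-c)@d
  c *= np.true_divide(1, fact)
  c *= np.true_divide(1, fact)
```

```bash
python3 - <<'E'
from h import *
from bench import env,viewer
f=viewer.grab_frame("top"); I=f["pixels"].astype(int); hsv=cv2.cvtColor(f["pixels"],cv2.COLOR_RGB2HSV); g=I.mean(2)
print(g[134:152,297].astype(int))
# fence front edge: per column subpixel crossing of 50% going down
pts=[]
for u in range(252,342):
    col=g[138:156,u]; hi=np.median(col[3:7]); lo=np.median(col[-5:]); m=(hi+lo)/2
    k=[i for i in range(4,len(col)-1) if col[i]>m>=col[i+1]]
    if k: i=k[-1]; pts.append((u,138+i+(col[i]-m)/(col[i]-col[i+1])))
P=np.array([onz(f,u,v,.042)[:2] for u,v in pts])
vx,vy,x0,y0=cv2.fitLine((P*1000).astype(np.float32),cv2.DIST_HUBER,0,.01,.01).ravel(); s=np.sign(vy)
print("fence front edge pt",x0,y0,"yaw",np.degrees(np.arctan2(-vx*s,vy*s)),P[:,1].min(),P[:,1].max())
# carrier edges: blue-ness b - r
B=I[...,2]-I[...,0]
def edge(cols,r0,r1,z,last):
    pts=[]
    for u in cols:
        col=B[r0:r1,u].astype(float); m=45
        if last:
            k=[i for i in range(len(col)-1) if col[i]>m>=col[i+1]]
            if k: i=k[-1];pts.append((u,r0+i+(col[i]-m)/(col[i]-col[i+1])))
        else:
            k=[i for i in range(len(col)-1) if col[i]<=m<col[i+1]]
            if k: i=k[0];pts.append((u,r0+i+(m-col[i])/(col[i+1]-col[i])))
    P=np.array([onz(f,u,v,z)[:2] for u,v in pts])
    vx,vy,x0,y0=cv2.fitLine((P*1000).astype(np.float32),cv2.DIST_HUBER,0,.01,.01).ravel(); s=np.sign(vy)
    print(x0,y0,"yaw",np.degrees(np.arctan2(-vx*s,vy*s)),pts[0],pts[-1])
print(B[150:205,300])
edge(range(284,328),185,208,.030,True)
edge(list(range(292,320)),152,176,.046,False)
def hedge(rows,c0,c1,z,last):
    pts=[]
    for v in rows:
        r=B[v,c0:c1].astype(float); m=45
        k=[i for i in range(len(r)-1) if ((r[i]>m>=r[i+1]) if last else (r[i]<=m<r[i+1]))]
        if k: i=k[-1] if last else k[0]; pts.append((c0+i+(r[i]-m)/(r[i]-r[i+1]),v))
    P=np.array([onz(f,u,v,z)[:2] for u,v in pts])*1000; print(np.round(P,1).tolist())
for a in(False,True): hedge(range(188,197),270 if not a else 315,292 if not a else 340,.030,a)
E
```

```text
[170 175 171 141  82 129 171 179 168 170 169 176 175 142  79  69  71  72]
fence front edge pt 649.78674 -3.239647 yaw 2.324386 -0.12952034542001836 0.08010455154458712
[   9   11    9   10   10    3   11    9   11    9    9    9   10    3
   32   78   92   97   92   91   91   93   97   87  -23 -141 -121    9
  100   95   90   92   91   91   98   98   81   51   57    3   -3    1
   12    2   -4   -5    3   11   65   63   15    5    8   10    8]
530.67523 -50.572285 yaw 6.7342496 (284, np.float64(200.59259259259258)) (327, np.float64(196.4923076923077))
610.1155 -42.441273 yaw 6.7831745 (292, np.float64(164.79166666666666)) (319, np.float64(162.4))
[[553.8, 12.0], [551.4, 11.7], [549.1, 12.0], [546.7, 11.5], [544.3, 11.0], [541.9, 10.8], [539.6, 10.7], [537.2, 10.6], [534.8, 10.4]]
[[556.6, -103.3], [554.3, -103.6], [551.9, -103.9], [549.5, -104.7], [547.1, -105.1], [544.8, -105.4], [542.4, -105.4], [540.0, -105.4], [537.6, -104.9]]
```

```bash
cat > plan.py <<'E'
import sys,numpy as np
from scipy.spatial.transform import Rotation as R
from bench import env
# waypoints: x y z(m) [tool x-axis angle deg or -]
def go(wps):
    o=env.get_obs(); p=np.array(o["eef_pos"]); M=np.array(o["tool_rot"])
    for w in wps:
        d=M.T@(np.array(w[:3])-p)*1000; print("shift",np.round(d,1),"len",round(np.linalg.norm(d),1),end=" ")
        p=np.array(w[:3])
        if len(w)>3:
            a=np.radians(w[3]); x=np.array([np.cos(a),np.sin(a),0]); z=np.array([0,0,-1.]); T=np.c_[x,np.cross(z,x),z]
            print("turn",np.round(R.from_matrix(M.T@T).as_rotvec(degrees=True),2),end=""); M=T
        print()
    print("t",o["t"],"F",np.round(o["contact_force"],1),"p",np.round(o["eef_pos"],4),"xang",np.degrees(np.arctan2(o["tool_rot"][1][0],o["tool_rot"][0][0])),"w",o["width"])
go(eval(sys.argv[1]))
E
python3 plan.py '[(.33,.36,.23),(.43,.15,.23,81.1),(.45,-.05,.2),(.4035,-.272,.16),(.4035,-.272,.018)]'
```

```text
shift [-206.8 -207.2    0.8] len 292.7 
shift [-158.4 -170.3    0.2] len 232.6 turn [-7.000e-02  5.000e-02  8.144e+01]
shift [-194.5   50.7   30. ] len 203.2 
shift [-226.5  -11.6   40. ] len 230.3 
shift [  0.   0. 142.] len 142.0 
t 0.2 F [-0.3  0.4 -0.6] p [0.1949 0.6197 0.2305] xang 162.537222613802 w 0.08579402546936271
```

```bash
python3 -m creep '[-20,-20,0,0,0,0,-27,-27,0,0,0,0,-27,-27,0,0,0,0,-27,-27,0,0,0,0,-27,-27,0,0,0,0,-27,-27,0,0,0,0,-27,-27,0,0,0,0,-25,-25,0,0,0,0,-26,-28,0,0,0,0,-26,-28,0,0,0,0,-26,-28,0,0,0,0,-26,-28,0,0,0,0]' 0.6
python3 -m creep '[-27,-29,0,0,0,0,-27,-29,0,0,0,0,0,0,0,0,0,7,0,0,0,0,0,7,0,0,0,0,0,7,0,0,0,0,0,7,0,0,0,0,0,7,0,0,0,0,0,7,0,0,0,0,0,7,0,0,0,0,0,7,0,0,0,0,0,7,0,0,0,0,0,7]'
python3 plan.py '[(.43,.15,.23,81.1),(.45,-.05,.2),(.4035,-.272,.14),(.4035,-.272,.018)]'
```

```text
t: 1.2
eef_pos: [0.3963, 0.2206, 0.2313]
tool_rot: [[-0.954, 0.3, 0.0], [0.3, 0.954, 0.0], [-0.0, 0.0, -1.0]]
contact_force: [0.9, 0.6, 0.4]
width: 0.0509
t: 2.2
eef_pos: [0.4299, 0.1508, 0.2312]
tool_rot: [[-0.038, 0.999, -0.0], [0.999, 0.038, -0.0], [-0.0, -0.0, -1.0]]
contact_force: [-0.4, 0.6, 0.2]
width: 0.0512
shift [-0.8  0.   1.2] len 1.4 turn [-0.02  0.   11.09]
shift [-194.5   50.7   30. ] len 203.2 
shift [-226.5  -11.6   60. ] len 234.6 
shift [  0.   0. 122.] len 122.0 
t 2.2 F [-0.4  0.6  0.2] p [0.4299 0.1508 0.2312] xang 92.18987432196313 w 0.051152570541083284
```

```bash
python3 -m creep '[0,0,0,0,0,5.5,0,0,0,0,0,5.5,-35,4,7,0,0,0,-35,4,7,0,0,0,-35,4,7,0,0,0,-35,4,7,0,0,0,-35,4,7,0,0,0,-35,4,7,0,0,0,-35,4,7,0,0,0,-35,4,7,0,0,0,-35,4,7,0,0,0,-35,4,7,0,0,0]'
python3 plan.py '[(.4035,-.272,.14,81.1),(.4035,-.272,.018)]'
```

```text
t: 3.2
eef_pos: [0.4176, -0.203, 0.161]
tool_rot: [[0.148, 0.989, 0.0], [0.989, -0.148, -0.0], [-0.0, 0.0, -1.0]]
contact_force: [0.8, 0.1, 1.1]
width: 0.0512
shift [-70.4  -3.8  21. ] len 73.5 turn [0.03 0.01 0.41]
shift [  0.   0. 122.] len 122.0 
t 3.2 F [0.8 0.1 1.1] p [ 0.4176 -0.203   0.161 ] xang 81.51122072590243 w 0.0512090412666603
```

```bash
python3 -m creep '[-35,-2,10,0,0,0.4,-35,-2,11,0,0,0,0,0,20,0,0,0,0,0,20,0,0,0,0,0,20,0,0,0,0,0,15,0,0,0,0,0,0,0,0,0]'
python3 - <<'E'
from h import *
from bench import viewer
f=viewer.grab_frame("top"); cv2.imwrite("pics/hover.png",cv2.resize(f["pixels"][200:310,340:480,::-1],None,fx=5,fy=5,interpolation=cv2.INTER_CUBIC))
E
python3 plan.py '[(.4035,-.272,.019,81.1)]'
```

```text
t: 3.78
eef_pos: [0.4012, -0.268, 0.0615]
tool_rot: [[0.155, 0.988, -0.006], [0.988, -0.155, 0.005], [0.004, -0.006, -1.0]]
contact_force: [-0.5, -0.0, -0.7]
width: 0.0511
shift [-3.1  1.9 44.4] len 44.6 turn [-0.22 -0.14  0.03]
t 3.8333 F [-0.7  0.1  0. ] p [ 0.4023 -0.2687  0.0634] xang 81.12846181173207 w 0.05179269571202841
```

View pics/hover.png

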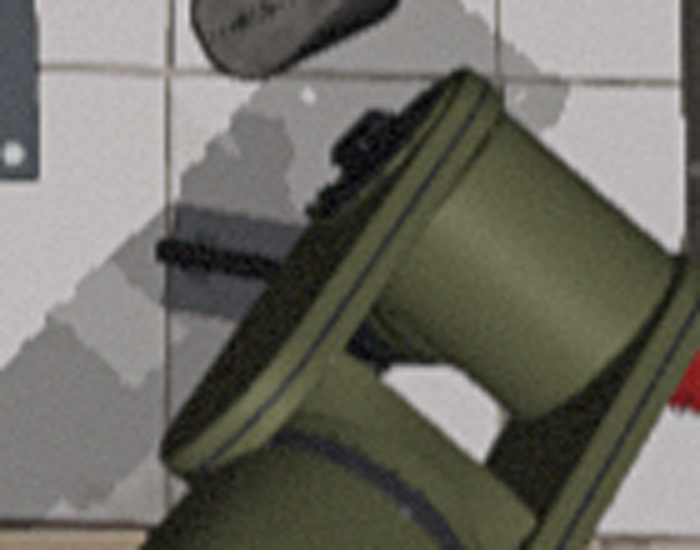

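```bash
python3 -m creep '[-1.5,1,10,0,0,0,-1.5,1,10,0,0,0,0,0,10,0,0,0,0,0,8,0,0,0,0,0,5,0,0,0,0,0,0,0,0,0]'
python3 plan.py '[(.4035,-.272,.019,81.1)]'
```

```text
t: 4.33
eef_pos: [0.4043, -0.2723, 0.0207]
tool_rot: [[0.154, 0.988, -0.002], [0.988, -0.154, 0.002], [0.002, -0.003, -1.0]]
contact_force: [-0.0, 0.2, -0.2]
width: 0.0511
shift [ 0.2 -0.8  1.7] len 1.9 turn [-0.14 -0.09  0.04]
t 4.3333 F [-0.   0.2 -0.2] p [ 0.4043 -0.2723  0.0207] xang 81.14216307648053 w 0.05109451520627503
```

```bash
python3 -m creep '[0,0,1,0,0,0,0,0,0,0,0,0,0,0,0,0,0,0,0,0,0,0,0,0,0,0,0,0,0,0,0,0,0,0,0,0,0,0,0,0,0,0,0,0,0,0,0,0,0,0,0,0,0,0,0,0,0,0,0,0]' 0
python3 plan.py '[(.4035,-.272,.018,81.1)]'
```

```text
t: 5.17
eef_pos: [0.4019, -0.2726, 0.0216]
tool_rot: [[0.153, 0.988, -0.009], [0.988, -0.152, 0.002], [0.001, -0.009, -1.0]]
contact_force: [-14.2, 1.4, 11.0]
width: 0.0095
shift [0.9 1.5 3.6] len 4.0 turn [-0.51 -0.04  0.13]
t 5.1667 F [-14.2   1.4  11. ] p [ 0.4019 -0.2726  0.0216] xang 81.22799604697062 w 0.009470441952614428
```

```bash
python3 -m creep '[0,-2,-2,0,0,0,0,-1,-3,0,0,0,0,0,-6,0,0,0,0,0,-10,0,0,0,0,0,-12,0,0,0,0,0,-12,0,0,0,0,0,-12,0,0,0,0,0,0,0,0,0]'
python3 plan.py '[(.4035,-.272,.018,81.1)]'
```

```text
t: 5.83
eef_pos: [0.4043, -0.2742, 0.0823]
tool_rot: [[0.154, 0.988, 0.005], [0.988, -0.154, -0.004], [-0.004, 0.006, -1.0]]
contact_force: [0.0, -0.1, 0.2]
width: 0.0099
shift [ 2.3 -1.5 64.3] len 64.4 turn [0.33 0.2  0.05]
t 5.8333 F [ 0.  -0.1  0.2] p [ 0.4043 -0.2742  0.0823] xang 81.14636695127739 w 0.009942753178579075
```

```bash
python3 -m creep '[0,0,-25,0,0,0,0,0,-30,0,0,0,0,0,-30,0,0,0,0,0,-20,0,0,0,0,0,0,0,0,-5.2,0,0,0,0,0,-5.2,0,0,0,0,0,-5.2,0,0,0,0,0,0]'
python3 plan.py '[(.584,-.0425,.18,96.76)]'
```

```text
t: 6.5
eef_pos: [0.4022, -0.2726, 0.1836]
tool_rot: [[-0.119, 0.993, 0.0], [0.993, 0.119, -0.0], [-0.0, 0.0, -1.0]]
contact_force: [-1.1, 0.7, -0.3]
width: 0.0102
shift [206.9 207.8   3.6] len 293.2 turn [0.01 0.02 0.06]
t 6.5 F [-1.1  0.7 -0.3] p [ 0.4022 -0.2726  0.1836] xang 96.82219043018134 w 0.01019910174485513
```

```bash
python3 -m creep '[18,18,0,0,0,0,23,23,0,0,0,0,23,23,0,0,0,0,23,23,0,0,0,0,23,23,0,0,0,0,23,23,0,0,0,0,23,23,0,0,0,0,23,23,0,0,0,0,18,18,0,0,0,0,10,10,0,0,0,0,0,0,0,0,0,0,0,0,0,0,0,0]'
python3 - <<'E'
from h import *
from bench import viewer
f=viewer.grab_frame("top"); cv2.imwrite("pics/t2.png",cv2.resize(f["pixels"][120:280,220:420,::-1],None,fx=4,fy=3.7,interpolation=cv2.INTER_CUBIC))
f=viewer.grab_frame("side"); cv2.imwrite("pics/s2.png",cv2.resize(f["pixels"][120:260,200:400,::-1],None,fx=4,fy=4,interpolation=cv2.INTER_CUBIC))
E
python3 plan.py '[(.584,-.0425,.18,96.76)]'
```

```text
t: 7.5
eef_pos: [0.5833, -0.0427, 0.1829]
tool_rot: [[-0.117, 0.993, -0.001], [0.993, 0.117, -0.0], [-0.0, -0.001, -1.0]]
contact_force: [-0.2, -0.7, -0.5]
width: 0.0096
shift [1.  1.3 3.1] len 3.5 turn [-0.05  0.01 -0.11]
t 7.6 F [0.1 0.7 0.6] p [ 0.5829 -0.0436  0.1831] xang 96.65165158932113 w 0.009914858163646243
```

View pics/t2.png

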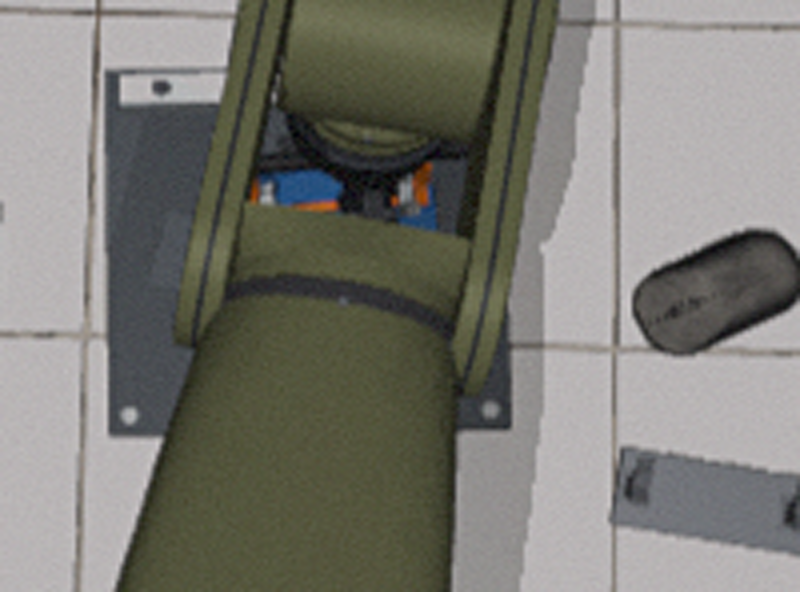

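View pics/s2.png

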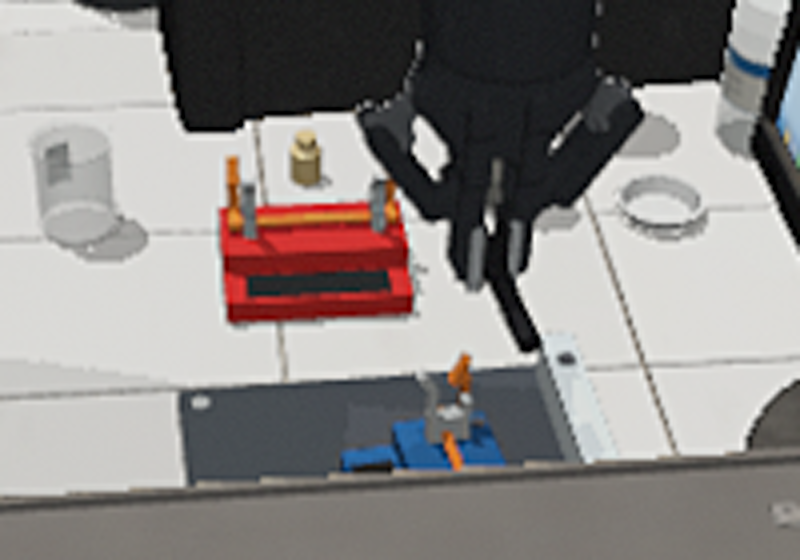

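```bash
python3 - <<'E'
from h import *
from bench import viewer,env
f=viewer.grab_frame("side"); o=env.get_obs(); p=o["eef_pos"]; x=o["tool_rot"][:,0]
for dz in(.012,.016,.02):
    e=p+[0,0,dz]
    print(dz,[proj(f,e-x*s).round(1) for s in(.0,.03,.07)])
I=f["pixels"]; c=cv2.resize(I[170:220,290:350,::-1],None,fx=12,fy=12,interpolation=cv2.INTER_NEAREST); cv2.imwrite("pics/s3.png",c)
E
```

```text
0.012 [array([322.9, 184.8]), array([327.4, 194.4]), array([333.8, 208.1])]
0.016 [array([323., 183.]), array([327.5, 192.7]), array([334. , 206.3])]
0.02 [array([323.2, 181.3]), array([327.7, 190.9]), array([334.1, 204.5])]
```

View pics/s3.png

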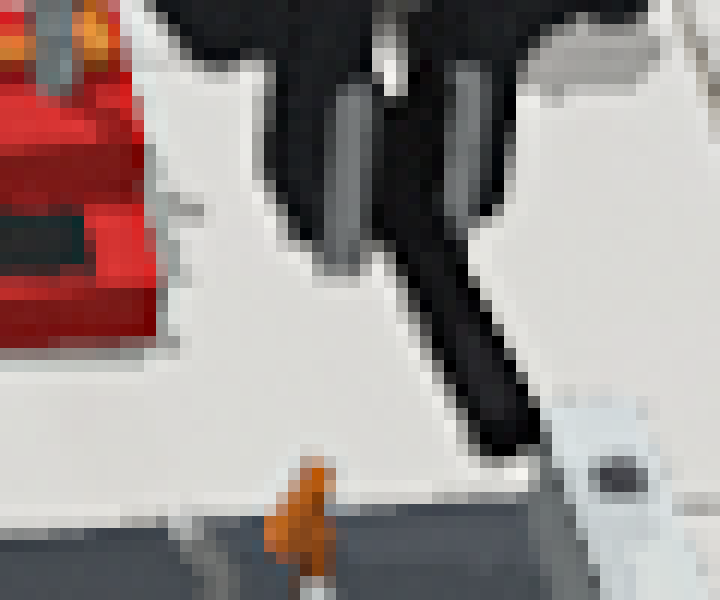

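```bash
python3 - <<'E'
from h import *
from bench import viewer,env
f=viewer.grab_frame("side"); 
a=np.radians(6.76); C=np.array([.5701,-.0441,.012]); X=np.array([np.cos(a),np.sin(a),0]); Y=np.array([-np.sin(a),np.cos(a),0]); Z=np.array([0,0,1.])
for y in(.049,.045,-.045,-.049): print(y,"nose top",proj(f,C+X*.014+Y*y+Z*.08).round(1))
for y in(.044,.036,-.036,-.044): print(y,"prong top -x",proj(f,C+X*.0+Y*y+Z*.081).round(1),"floor",proj(f,C+X*.014+Y*y+Z*.052).round(1),"shaft",proj(f,C+X*.012+Y*y+Z*.04).round(1))
print("back top corner +y",proj(f,C+X*.04+Y*.058+Z*.034),"front",proj(f,C-X*.012+Y*.058+Z*.034))
print("fencecorner",proj(f,[.6498+-.0406*.083,.08,.042]))
I=f["pixels"]; g=I.max(2).astype(float)
for v in(194,197,200,203):
    r=g[v,318:340]; print(v,r.astype(int))
c=cv2.resize(I[200:245,280:350,::-1],None,fx=11,fy=11,interpolation=cv2.INTER_CUBIC); cv2.imwrite("pics/s4.png",c)
E
```

```text
0.049 nose top [313.4 210.4]
0.045 nose top [313.9 211.6]
-0.045 nose top [326.  240.7]
-0.049 nose top [326.6 242.1]
0.044 prong top -x [307.5 212.4] floor [313.3 222.1] shaft [312.  226.4]
0.036 prong top -x [308.5 214.8] floor [314.2 224.5] shaft [313.  228.9]
-0.036 prong top -x [317.8 238.2] floor [323.7 247.9] shaft [322.3 252.4]
-0.044 prong top -x [318.9 241. ] floor [324.8 250.7] shaft [323.4 255.1]
back top corner +y [322.66861891 222.67589354] front [299.45693161 225.73170462]
fencecorner [337.0301532  205.35796081]
194 [224 223 222 223 237 169  41  16  26  22  15   0 202 227 222 218 218 218
 218 218 217 218]
197 [218 218 218 218 221 232 183  74   5  24  40  34   8  93 222 226 219 217
 218 218 217 219]
200 [218 218 218 218 218 219 227 210 115   3  30  39  40  29   1 201 226 221
 218 218 219 218]
203 [218 217 217 217 217 218 219 222 235 165  38  25  40  42  34  14  94 222
 210 200 214 210]
```

View pics/s4.png

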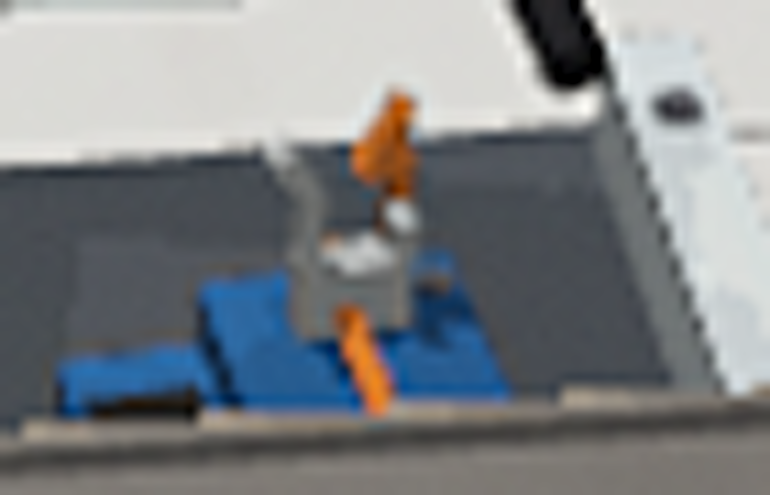

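```bash
python3 -m creep '[0,0,15,0,0,-0.2,1,1,15,0,0,0,0,0,13,0,0,0,0,0,10,0,0,0,0,0,0,0,0,0,0,0,0,0,0,0]'
python3 plan.py '[(.584,-.0425,.13,96.9)]'
python3 - <<'E'
from h import *
from bench import viewer,env
f=viewer.grab_frame("side"); o=env.get_obs(); p=o["eef_pos"]; x=o["tool_rot"][:,0]
e=p+[0,0,.0155]
print([proj(f,e-x*s).round(1) for s in(.03,.04,.05,.06,.07)])
I=f["pixels"]; c=cv2.resize(I[190:245,280:350,::-1],None,fx=11,fy=10,interpolation=cv2.INTER_CUBIC); cv2.imwrite("pics/s5.png",c)
E
```

```text
t: 8.2
eef_pos: [0.5838, -0.0419, 0.1296]
tool_rot: [[-0.12, 0.993, -0.002], [0.993, 0.12, 0.0], [0.0, -0.002, -1.0]]
contact_force: [0.3, 0.0, -0.3]
width: 0.0099
shift [-0.6  0.1 -0.4] len 0.7 turn [-0.09 -0.02  0.01]
t 8.2 F [ 0.3  0.  -0.3] p [ 0.5838 -0.0419  0.1296] xang 96.90528339948885 w 0.009852407712447659
[array([326.2, 214.4]), array([327.7, 217.7]), array([329.2, 221.1]), array([330.8, 224.6]), array([332.3, 228.2])]
```

View pics/s5.png

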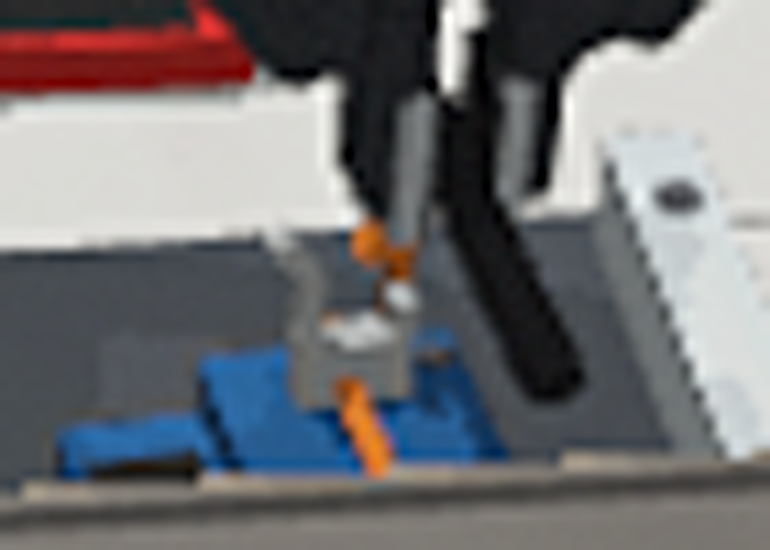

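```bash
python3 -m creep '[-0.5,1,10,0,0,0,0,0,10,0,0,0,0,0,10,0,0,0,0,0,6,0,0,0,0,0,4,0,0,0,0,0,0,0,0,0]'
python3 plan.py '[(.585,-.0425,.055,96.9)]'
```

```text
t: 8.75
eef_pos: [0.5844, -0.0419, 0.0885]
tool_rot: [[-0.121, 0.993, -0.003], [0.993, 0.121, 0.0], [0.001, -0.003, -1.0]]
contact_force: [0.5, -0.0, -0.1]
width: 0.0097
shift [-0.7  0.6 33.5] len 33.5 turn [-0.16 -0.04  0.04]
t 8.75 F [ 0.5 -0.  -0.1] p [ 0.5844 -0.0419  0.0885] xang 96.93637792118022 w 0.009696311435820908
```

```bash
python3 -m creep '[0,0,4,0,0,0,0,0,4,0,0,0,0,0,3,0,0,0,0,0,0,0,0,0]'
python3 -m creep '[0,0,3,0,0,0,0,0,3,0,0,0,0,0,0,0,0,0]'
python3 plan.py '[(.585,-.0425,.055,96.9)]'
python3 - <<'E'
from h import *
from bench import viewer,env
f=viewer.grab_frame("side")
I=f["pixels"]; c=cv2.resize(I[190:245,280:350,::-1],None,fx=11,fy=10,interpolation=cv2.INTER_CUBIC); cv2.imwrite("pics/s6.png",c)
f=viewer.grab_frame("top"); cv2.imwrite("pics/t6.png",cv2.resize(f["pixels"][140:220,260:350,::-1],None,fx=8,fy=7,interpolation=cv2.INTER_CUBIC))
E
```

```text
t: 9.08
eef_pos: [0.5851, -0.042, 0.0787]
tool_rot: [[-0.121, 0.993, -0.001], [0.993, 0.121, 0.0], [0.0, -0.001, -1.0]]
contact_force: [0.1, -0.1, -0.3]
width: 0.0098
t: 9.33
eef_pos: [0.5854, -0.0422, 0.0734]
tool_rot: [[-0.121, 0.993, -0.0], [0.993, 0.121, -0.0], [-0.0, -0.0, -1.0]]
contact_force: [-2.8, -1.2, 3.0]
width: 0.0099
shift [-0.2 -0.4 18.4] len 18.4 turn [-0.02  0.02  0.04]
t 9.3333 F [-2.8 -1.2  3. ] p [ 0.5854 -0.0422  0.0734] xang 96.94056481785292 w 0.009926429550152365
```

View pics/s6.png

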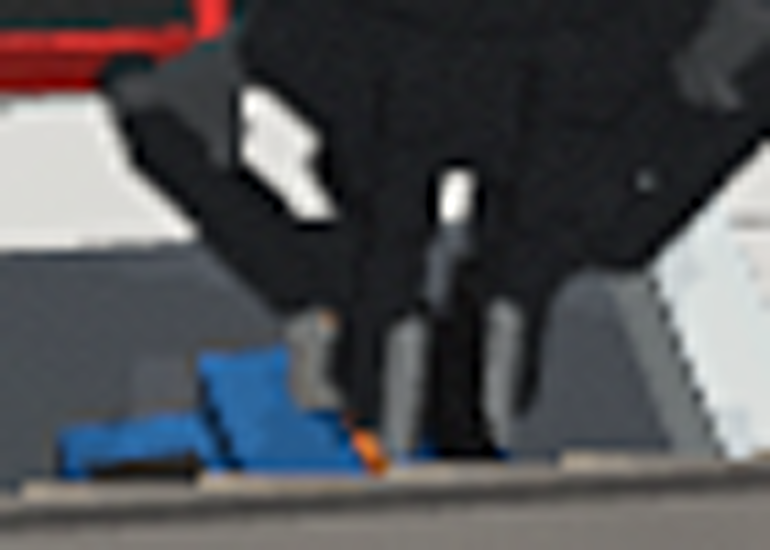

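View pics/t6.png

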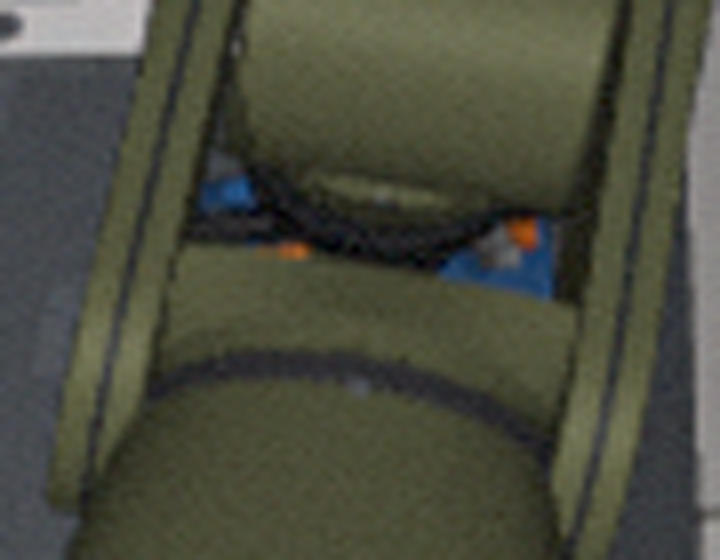

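```bash
python3 -m creep '[0,0,3,0,0,0,0,0,3,0,0,0,0,0,0,0,0,0]'
python3 -m creep '[0,0,3,0,0,0,0,0,2,0,0,0,0,0,0,0,0,0]'
```

```text
t: 9.68
eef_pos: [0.586, -0.0422, 0.0683]
tool_rot: [[-0.121, 0.993, 0.001], [0.993, 0.121, -0.0], [-0.001, 0.001, -1.0]]
contact_force: [-3.4, -0.0, 6.9]
width: 0.0099
t: 9.93
eef_pos: [0.586, -0.042, 0.0621]
tool_rot: [[-0.121, 0.993, 0.002], [0.993, 0.121, 0.0], [-0.0, 0.002, -1.0]]
contact_force: [1.4, 0.1, -0.5]
width: 0.0099
```

```bash
python3 -m creep '[0,0,3,0,0,0,0,0,2,0,0,0,0,0,0,0,0,0]'
python3 -m creep '[0,0,1.5,0,0,0,0,0,1.5,0,0,0,0,0,0,0,0,0]'
```

```text
t: 10.18
eef_pos: [0.586, -0.042, 0.0571]
tool_rot: [[-0.121, 0.993, 0.002], [0.993, 0.121, 0.0], [-0.0, 0.002, -1.0]]
contact_force: [1.7, -0.1, 0.2]
width: 0.0096
t: 10.43
eef_pos: [0.5861, -0.042, 0.0556]
tool_rot: [[-0.121, 0.993, 0.001], [0.993, 0.121, 0.0], [-0.0, 0.001, -1.0]]
contact_force: [-0.2, 0.9, 7.1]
width: 0.0095
```

```bash
python3 -m creep '[0,0,1.5,0,0,0,0,0,0,0,0,0,0,0,0,0,0,0]'
python3 -m creep '[0,0,-2,0,0,0,0,0,0,0,0,0,0,0,0,0,0,0]' 0.3
```

```text
t: 10.68
eef_pos: [0.5861, -0.0421, 0.0555]
tool_rot: [[-0.121, 0.993, 0.0], [0.993, 0.121, -0.0], [-0.0, 0.0, -1.0]]
contact_force: [-4.3, 0.7, 14.4]
width: 0.0099
t: 10.93
eef_pos: [0.5846, -0.0419, 0.054]
tool_rot: [[-0.121, 0.993, -0.002], [0.993, 0.121, 0.0], [0.0, -0.002, -1.0]]
contact_force: [0.5, -0.1, 0.0]
width: 0.0254
```

```bash
python3 -m creep '[0,0,-8,0,0,0,0,0,-15,0,0,0,0,0,-25,0,0,0,0,0,-30,0,0,0,0,0,-30,0,0,0,0,0,-25,0,0,0,0,-30,0,0,0,0,0,-40,0,0,0,0,0,-40,0,0,0,0,0,-30,0,0,0,0,0,0,0,0,0,0]'
python3 - <<'E'
from h import *
from bench import viewer,env
f=viewer.grab_frame("side")
I=f["pixels"]; c=cv2.resize(I[190:245,280:350,::-1],None,fx=11,fy=10,interpolation=cv2.INTER_CUBIC); cv2.imwrite("pics/s7.png",c)
f=viewer.grab_frame("top"); cv2.imwrite("pics/t7.png",cv2.resize(f["pixels"][120:220,240:360,::-1],None,fx=6.5,fy=6,interpolation=cv2.INTER_CUBIC))
E
```

```text
t: 11.85
eef_pos: [0.4417, -0.0588, 0.1864]
tool_rot: [[-0.12, 0.993, -0.004], [0.993, 0.12, 0.0], [0.001, -0.003, -1.0]]
contact_force: [0.5, 0.5, -0.2]
width: 0.0257
```

View pics/s7.png

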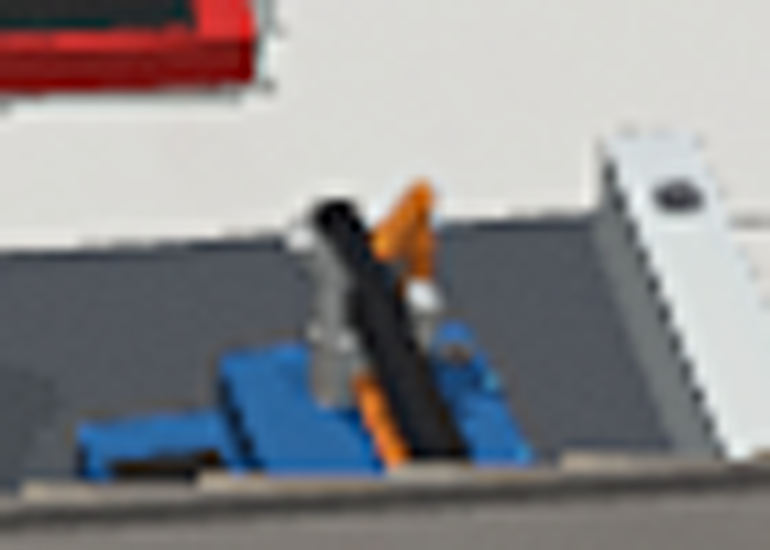

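View pics/t7.png

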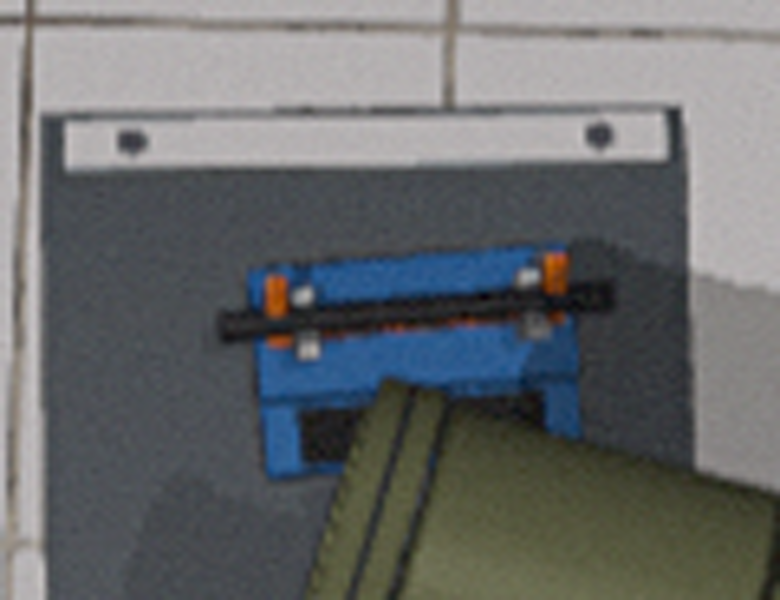

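```bash
cat > meas.py <<'E'
from h import *
from bench import viewer,env
def car(f,lo=(150,176),le=None,cols_b=range(286,324),cols_f=range(284,300)):
    I=f["pixels"].astype(int); B=I[...,2]-I[...,0]
    def edge(cols,r0,r1,z,last):
        pts=[]
        for u in cols:
            col=B[r0:r1,u].astype(float); m=45
            k=[i for i in range(len(col)-1) if ((col[i]>m>=col[i+1]) if last else (col[i]<=m<col[i+1]))]
            if k: i=k[-1] if last else k[0]; pts.append((u,r0+i+(m-col[i])/(col[i+1]-col[i])))
        P=np.array([onz(f,u,v,z)[:2] for u,v in pts])
        vx,vy,x0,y0=cv2.fitLine((P*1000).astype(np.float32),cv2.DIST_HUBER,0,.01,.01).ravel(); s=np.sign(vy)
        return x0,y0,np.degrees(np.arctan2(-vx*s,vy*s))
    return edge(cols_b,*lo,.046,False)
E
python3 - <<'E'
from meas import *
f=viewer.grab_frame("top"); fs=viewer.grab_frame("side")
x0,y0,yaw=car(f); print("back edge",x0,y0,yaw)
a=np.radians(yaw); X=np.array([np.cos(a),np.sin(a),0]); Y=np.array([-np.sin(a),np.cos(a),0]); Z=np.array([0,0,1.])
# tangential position: corner of left/right back top edge
I=f["pixels"].astype(int); B=I[...,2]-I[...,0]
for v in range(163,172): 
    r=B[v,270:340]; k=np.nonzero(r>45)[0]; print(v,270+k.min(),270+k.max(),onz(f,270+k.min()-.5,v,.046)[:2].round(4),onz(f,270+k.max()+.5,v,.046)[:2].round(4))
g=I.max(2); m=np.zeros(g.shape,bool); m[155:185,270:340]=g[155:185,270:340]<50
m=big(m)[0]; print("rod",m.sum(),pca(f,m,.070),pca(f,m,.080))
pts=np.argwhere(m)[:,::-1]; print(pts[:,0].min(),pts[:,0].max())
E
```

```text
back edge 615.11456 -49.84494 6.950808
163 293 321 [ 0.6113 -0.016 ] [ 0.613  -0.0838]
164 283 320 [0.6083 0.0074] [ 0.6105 -0.0815]
165 278 318 [0.6057 0.019 ] [ 0.608  -0.0769]
166 278 318 [0.6033 0.019 ] [ 0.6057 -0.0769]
167 278 318 [0.6009 0.0189] [ 0.6033 -0.077 ]
168 278 315 [0.5986 0.0188] [ 0.6007 -0.07  ]
169 278 303 [0.5962 0.0188] [ 0.5977 -0.042 ]
170 278 292 [0.5938 0.0187] [ 0.5947 -0.0163]
171 279 279 [0.5915 0.0163] [0.5916 0.014 ]
rod 248 (array([ 0.5882019 , -0.04830425]), array([-0.11291142,  0.99360506]), np.float64(0.13877967706538394), np.float64(0.006104680361820977), np.float64(6.48317383806518)) (array([ 0.5864043 , -0.04779685]), array([-0.11291142,  0.99360506]), np.float64(0.13758309151218887), np.float64(0.006052044612248092), np.float64(6.4831738380651736))
274 334
```

```bash
python3 - <<'E'
from meas import *
fs=viewer.grab_frame("side")
a=np.radians(6.9); X=np.array([np.cos(a),np.sin(a),0]); Y=np.array([-np.sin(a),np.cos(a),0]); Z=np.array([0,0,1.])
C=np.array([.6138,-.0394,.012])-.04*X
for z in(.058,.066,.075):
    print(z,[proj(fs,C+.014*X+Y*y+Z*z).round(1) for y in(.07,.049,.036,0)])
print("cornerB",proj(fs,C+.04*X+.058*Y+.034*Z),"cornerF",proj(fs,C-.012*X+.058*Y+.034*Z),"step",proj(fs,C-.04*X+.058*Y+.018*Z))
print("clip floor",proj(fs,C+.014*X+.04*Y+.052*Z),"prong top",proj(fs,C+.04*Y+.081*Z))
I=fs["pixels"]; g=I.max(2).astype(int)
for v in range(206,236,2): print(v,g[v,305:325])
c=cv2.resize(I[200:240,295:335,::-1],None,fx=15,fy=15,interpolation=cv2.INTER_NEAREST); cv2.imwrite("pics/s8.png",c)
E
```

```text
0.058 [array([312. , 212.2]), array([314.6, 218.4]), array([316.3, 222.3]), array([321. , 233.7])]
0.066 [array([312.3, 209.3]), array([314.8, 215.5]), array([316.5, 219.4]), array([321.2, 230.8])]
0.075 [array([312.5, 206. ]), array([315.1, 212.2]), array([316.8, 216.1]), array([321.5, 227.5])]
cornerB [324.41465826 222.59509929] cornerF [301.23624934 225.68776795] step [288.43055676 232.874588  ]
clip floor [315.57617743 223.24279285] prong top [309.89135397 213.56877258]
206 [218 218 218 218 218 218 218 218 218 218 219 219 221 221 219 218 218 218
 218 217]
208 [218 219 220 222 225 227 226 223 220 220 223 216 202 204 204 219 218 217
 219 219]
210 [220 225 224 159  76  26  43 158 222 233 212 192 190 178 199 223 227 225
 226 227]
212 [213 180 163  91  17  32  30  18 161 199 195 187 145 132 146 127 110 109
  87  80]
214 [ 76 163 183 148 110  59  34  39  65 210 183 139 135 163 120  90  92  92
  92  92]
216 [ 91  89  93 108 120 107  57  32  37  36  71  77 105 139  95  90  93  92
  92  91]
218 [ 93  92  91  86 109 118  89  46  37  36  50  74 158 177 109  87  93  93
  93  92]
220 [ 93  92  90  93 119 122  65  27  35  40  34  29 128 189 156 103  89  90
  93  93]
222 [ 91  91  88 117 117 120  76  28  31  40  38  30  60 114 103 132 144 113
  91  92]
224 [133 138 123  94 114 130 154  92  25  34  39  36  26  96 117 116 101 122
 106  91]
226 [156 156 149 108 112 115 113 116  73  30  35  41  37  27  70  87  86  85
 145 113]
228 [163 148 140 104 108 111  97 135 129  61  33  40  40  36  52 110 116 109
 104 158]
230 [160 161 164 152 147 120 106  92 223 164  48  33  40  38  35  46 103 144
 162 168]
232 [160 159 159 159 162 165 147 124 157 193 123  29  37  40  41  36  73 162
 167 162]
234 [161 159 159 159 160 160 162 168 149 180 202 124  29  37  38  35  29  78
 155 163]
```

View pics/s8.png

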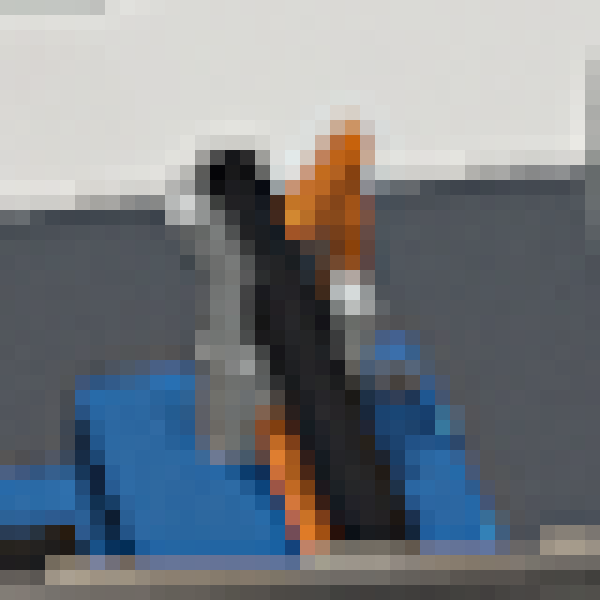

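```bash
python3 -m creep '[0,0,0,0,0,6,0,0,0,0,0,7,0,0,0,0,0,7,0,0,0,0,0,7,0,0,0,0,0,7,0,0,0,0,0,7,0,0,0,0,0,7,0,0,0,0,0,7,0,0,0,0,0,7,0,0,0,0,0,7,0,0,0,0,0,7,0,0,0,0,0,7]'
python3 -m creep '[0,0,0,0,0,7,0,0,0,0,0,4.6,0,0,0,0,0,0]'
python3 plan.py '[(.4417,-.0588,.186,2.3),(.535,-.0474,.10),(.545,-.0474,.035)]'
```

```text
t: 13.1
eef_pos: [0.4475, -0.0589, 0.1878]
tool_rot: [[0.972, 0.236, -0.001], [0.236, -0.972, 0.0], [-0.001, -0.0, -1.0]]
contact_force: [0.8, 0.0, -0.5]
width: 0.0259
t: 13.35
eef_pos: [0.4475, -0.0589, 0.1878]
tool_rot: [[0.999, 0.04, -0.001], [0.04, -0.999, 0.0], [-0.001, -0.0, -1.0]]
contact_force: [1.4, -0.4, -0.5]
width: 0.0256
shift [-5.7 -0.3  1.8] len 6.0 turn [-0.01  0.03 -0.  ]
shift [93.7 -7.6 86. ] len 127.4 
shift [10.   0.4 65. ] len 65.8 
t 13.35 F [ 1.4 -0.4 -0.5] p [ 0.4475 -0.0589  0.1878] xang 2.299185506729011 w 0.025565857357328393
```

```bash
python3 -m creep '[20,-2,20,0,0,0,24,-2,24,0,0,0,24,-2,24,0,0,0,20,-2,20,0,0,0,0,0,0,0,0,0,2,0,12,0,0,0,3,0,15,0,0,0,3,0,12,0,0,0,2,0,8,0,0,0,0,0,5,0,0,0,0,0,0,0,0,0,0,0,0,0,0,0]'
python3 plan.py '[(.545,-.0474,.035,2.3)]'
python3 - <<'E'
from h import *
from bench import viewer,env
f=viewer.grab_frame("side"); cv2.imwrite("pics/s9.png",cv2.resize(f["pixels"][170:250,260:350,::-1],None,fx=8,fy=7,interpolation=cv2.INTER_CUBIC))
f=viewer.grab_frame("top"); cv2.imwrite("pics/t9.png",cv2.resize(f["pixels"][120:240,230:370,::-1],None,fx=5.5,fy=5,interpolation=cv2.INTER_CUBIC))
E
```

```text
t: 14.35
eef_pos: [0.5441, -0.047, 0.0481]
tool_rot: [[0.999, 0.041, 0.0], [0.041, -0.999, -0.0], [0.0, 0.0, -1.0]]
contact_force: [0.3, -0.1, 0.2]
width: 0.0256
shift [ 0.9  0.4 13.2] len 13.2 turn [ 0.01 -0.02  0.04]
t 14.35 F [ 0.3 -0.1  0.2] p [ 0.5441 -0.047   0.0481] xang 2.3440977734795445 w 0.02556061623805344
```

View pics/s9.png

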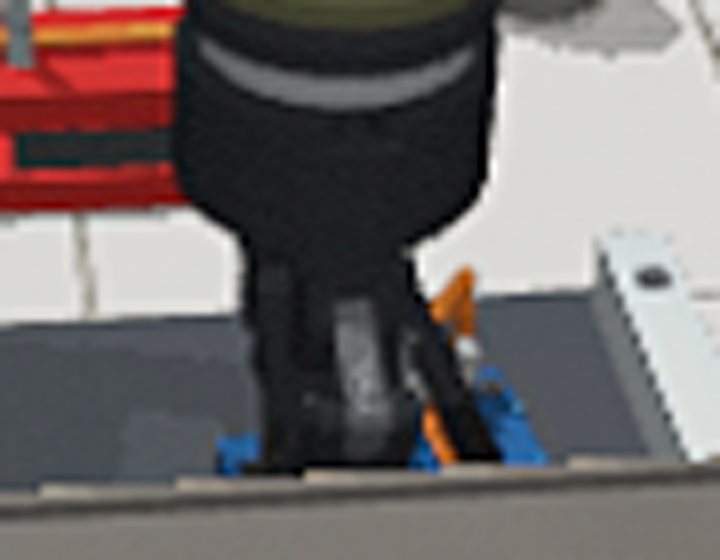

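View pics/t9.png

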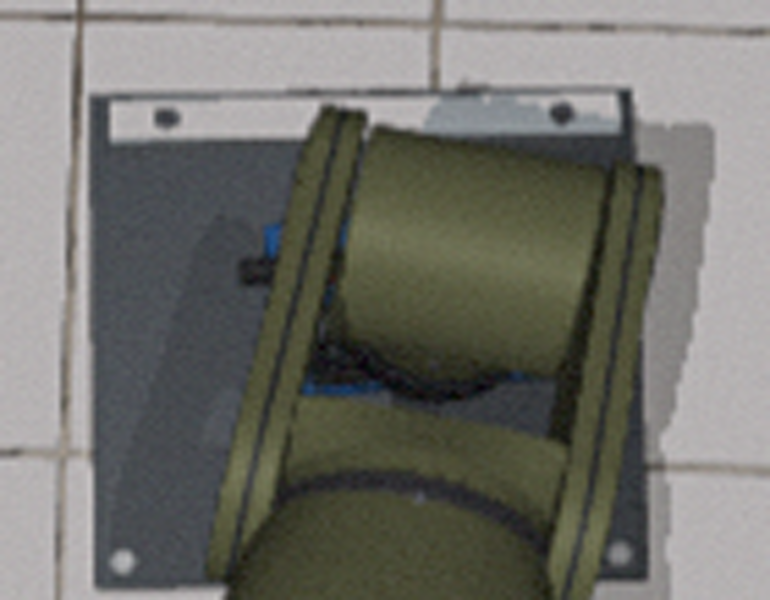

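```bash
python3 -m creep '[0,0,5,0,0,0,0,0,4,0,0,0,0,0,3,0,0,0,0,0,0,0,0,0]'
python3 -m creep '[0,0,2,0,0,0,0,0,0,0,0,0,0,0,0,0,0,0]'
```

```text
t: 14.78
eef_pos: [0.5433, -0.0468, 0.0349]
tool_rot: [[0.999, 0.041, -0.002], [0.041, -0.999, 0.0], [-0.002, -0.0, -1.0]]
contact_force: [-0.6, -0.1, -0.5]
width: 0.0258
t: 15.03
eef_pos: [0.544, -0.047, 0.0337]
tool_rot: [[0.999, 0.041, -0.0], [0.041, -0.999, 0.0], [-0.0, -0.0, -1.0]]
contact_force: [0.7, -0.1, -1.2]
width: 0.0256
```

```bash
python3 -m creep '[2,0,0,0,0,0,2,0,0,0,0,0,3,0,0,0,0,0,3,0,0,0,0,0,3,0,0,0,0,0,3,0,0,0,0,0]'
python3 -m creep '[3,0,0,0,0,0,3,0,0,0,0,0,3,0,0,0,0,0,3,0,0,0,0,0]'
python3 plan.py '[(.545,-.0474,.035,2.3)]'
```

```text
t: 15.53
eef_pos: [0.5599, -0.0462, 0.0338]
tool_rot: [[0.999, 0.041, -0.001], [0.041, -0.999, 0.0], [-0.001, -0.0, -1.0]]
contact_force: [-5.7, 1.1, 4.3]
width: 0.0258
t: 15.87
eef_pos: [0.5723, -0.0458, 0.0338]
tool_rot: [[0.999, 0.041, -0.0], [0.041, -0.999, -0.0], [-0.0, 0.0, -1.0]]
contact_force: [-5.2, 0.3, 3.8]
width: 0.0257
shift [-27.3   0.4  -1.2] len 27.4 turn [0.   0.01 0.04]
t 15.8667 F [-5.2  0.3  3.8] p [ 0.5723 -0.0458  0.0338] xang 2.3351642220329616 w 0.025710915650294392
```

```bash
python3 -m creep '[2,0,0,0,0,0,2,0,0,0,0,0,2,0,0,0,0,0]'
python3 -m creep '[2,0,0,0,0,0,2,0,0,0,0,0]'
```

```text
t: 16.12
eef_pos: [0.5782, -0.0456, 0.0338]
tool_rot: [[0.999, 0.041, -0.0], [0.041, -0.999, -0.0], [-0.0, 0.0, -1.0]]
contact_force: [-4.0, 0.0, 3.1]
width: 0.0256
t: 16.28
eef_pos: [0.5822, -0.0454, 0.0338]
tool_rot: [[0.999, 0.041, -0.0], [0.041, -0.999, -0.0], [-0.0, 0.0, -1.0]]
contact_force: [-4.8, -0.8, 2.7]
width: 0.0256
```

```bash
python3 -m creep '[2,0,0,0,0,0,1,0,0,0,0,0]'; python3 -m creep '[1.5,0,0,0,0,0,1,0,0,0,0,0]'
```

```text
t: 16.45
eef_pos: [0.5854, -0.0453, 0.0338]
tool_rot: [[0.999, 0.041, 0.0], [0.041, -0.999, -0.0], [0.0, 0.0, -1.0]]
contact_force: [-4.0, -0.1, 4.2]
width: 0.0258
t: 16.62
eef_pos: [0.5873, -0.0452, 0.0337]
tool_rot: [[0.999, 0.041, -0.001], [0.041, -0.999, -0.0], [-0.001, 0.0, -1.0]]
contact_force: [-7.9, -0.3, 5.9]
width: 0.0254
```

```bash
python3 -m creep '[1.5,0,0,0,0,0,0,0,0,0,0,0]'; python3 -m creep '[1,0,0,0,0,0,0,0,0,0,0,0,0,0,0,0,0,0]'
python3 - <<'E'
from h import *
from bench import viewer,env
f=viewer.grab_frame("side"); cv2.imwrite("pics/s10.png",cv2.resize(f["pixels"][170:250,270:360,::-1],None,fx=8,fy=7,interpolation=cv2.INTER_CUBIC))
f=viewer.grab_frame("top"); cv2.imwrite("pics/t10.png",cv2.resize(f["pixels"][120:220,240:360,::-1],None,fx=6.5,fy=6,interpolation=cv2.INTER_CUBIC))
E
```

```text
t: 16.78
eef_pos: [0.5873, -0.0452, 0.0337]
tool_rot: [[0.999, 0.041, -0.005], [0.041, -0.999, -0.0], [-0.005, -0.0, -1.0]]
contact_force: [-11.5, -0.8, 9.1]
width: 0.0257
t: 17.03
eef_pos: [0.5873, -0.0452, 0.0337]
tool_rot: [[0.999, 0.041, -0.008], [0.041, -0.999, -0.0], [-0.008, -0.0, -1.0]]
contact_force: [-14.9, -0.3, 10.8]
width: 0.0255
```

View pics/s10.png

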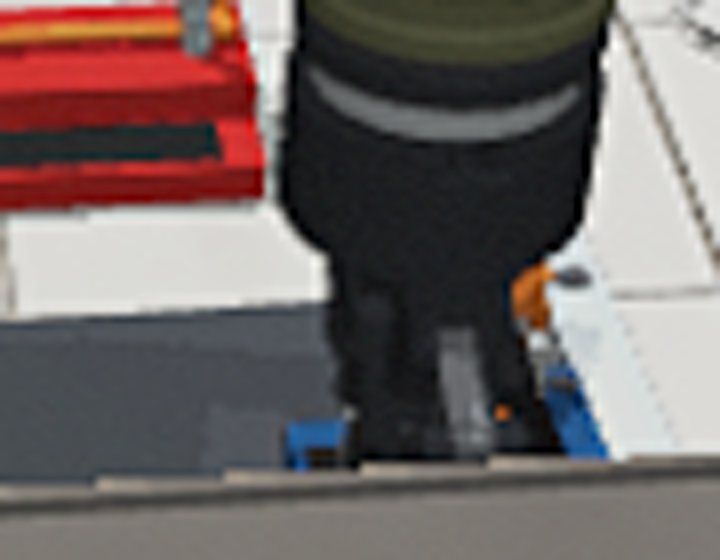

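View pics/t10.png

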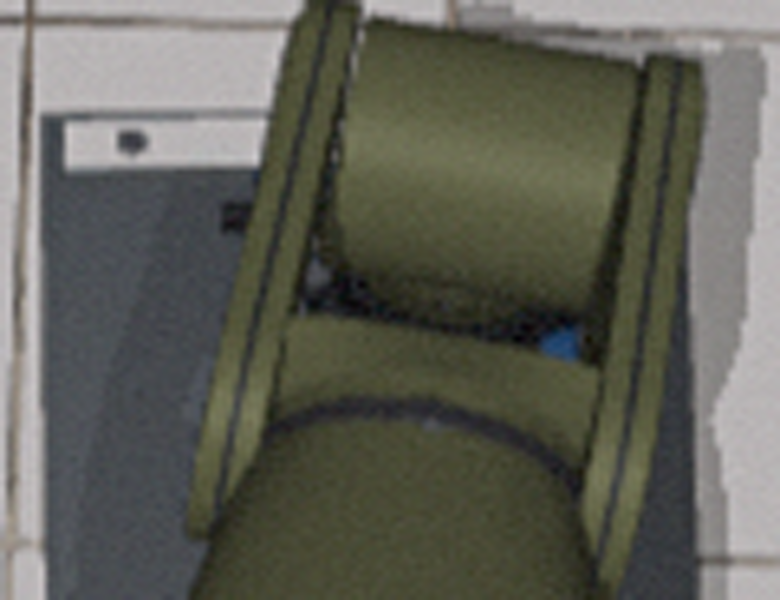

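```bash
python3 - <<'E'
from h import *
from bench import viewer,env
f=viewer.grab_frame("top"); I=f["pixels"]; g=I.max(2).astype(int)
print(g[148:166,270:286])
n=np.array([np.cos(np.radians(2.32)),np.sin(np.radians(2.32))]); F=np.array([.6498,-.0032])
for u in(275.5,277.5,279):
    col=I[146:168,int(round(u))].max(1).astype(float)
    P=onz(f,u,156.3,.070)[:2]; print(u,P,(F-P)@n)
s=viewer.grab_frame("side"); J=s["pixels"]
cv2.imwrite("pics/s11.png",cv2.resize(J[195:235,325:365,::-1],None,fx=15,fy=15,interpolation=cv2.INTER_NEAREST))
cv2.imwrite("pics/t11.png",cv2.resize(I[135:180,262:340,::-1],None,fx=10,fy=10,interpolation=cv2.INTER_NEAREST))
E
```

```text
[[83 82 73 75 76 79 81 81 80 74 57 79 79 80 52 57]
 [80 78 78 81 77 78 76 77 79 56 78 85 86 83 47 65]
 [77 75 75 73 79 79 80 81 79 57 79 83 85 76 47 74]
 [75 72 73 76 74 72 76 71 71 51 80 81 86 65 45 82]
 [73 76 71 75 74 71 76 72 77 63 85 79 82 60 56 78]
 [74 76 73 69 65 59 67 60 56 73 79 83 83 45 62 82]
 [67 80 79 76 43 40 30 31 45 80 85 80 76 46 72 81]
 [74 76 75 73 44 34 41 45 44 84 82 83 75 45 77 79]
 [74 76 80 71 42 40 36 43 51 82 83 82 62 45 82 88]
 [71 76 75 74 43 24 19 28 69 84 84 81 49 62 83 82]
 [75 68 77 74 52 50 40 43 81 87 84 83 46 72 80 82]
 [79 78 71 73 64 67 68 61 82 86 82 75 45 76 82 83]
 [73 76 75 74 77 77 79 65 81 78 81 66 50 76 87 82]
 [74 74 77 74 78 78 77 66 87 84 87 55 53 78 85 85]
 [75 82 76 73 69 75 72 74 82 85 85 46 66 81 84 80]
 [73 74 74 77 79 74 67 79 82 86 70 48 69 81 86 83]
 [79 74 73 72 78 81 67 80 83 79 75 50 79 86 78 79]
 [81 76 76 73 79 73 65 85 82 83 63 55 82 86 85 67]]
275.5 [0.6212548  0.02393311] 0.027423441545680955
277.5 [0.62136751 0.01934254] 0.027496648521982407
279 [0.62145205 0.01589952] 0.027551555053379632
```

View pics/s11.png

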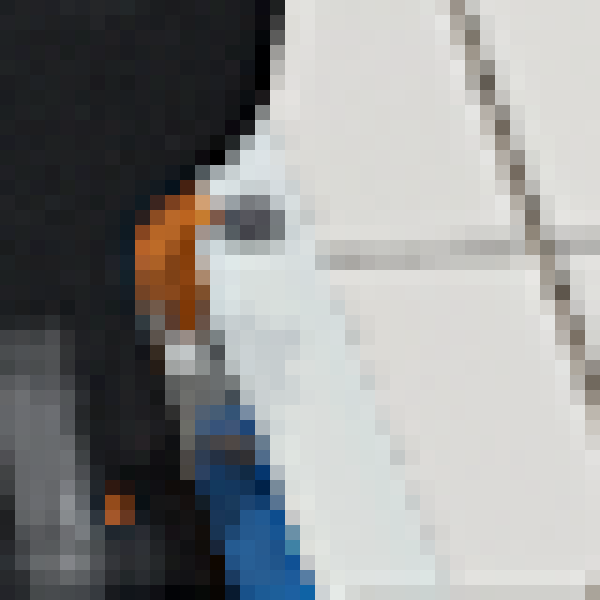

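View pics/t11.png

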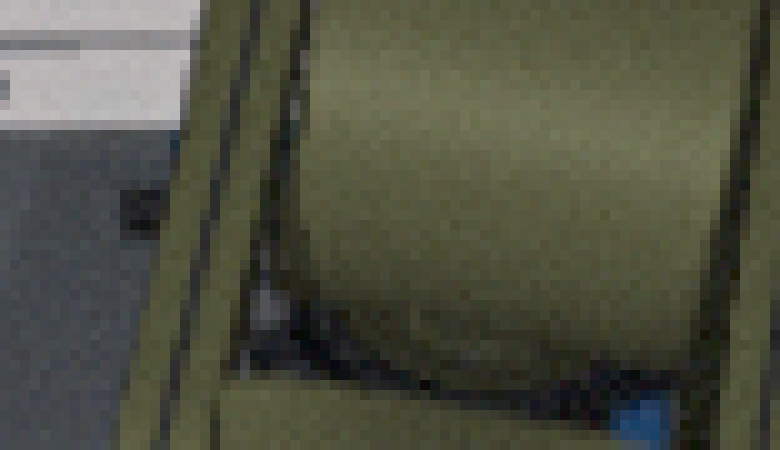

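```bash
python3 -m creep '[1,0,0.3,0,0,0,0,0,0,0,0,0,0,0,0,0,0,0]'; python3 -m creep '[0,0,0,0,0,0,0,0,0,0,0,0,0,0,0,0,0,0,0,0,0,0,0,0,0,0,0,0,0,0,0,0,0,0,0,0]'
python3 - <<'E'
from h import *
from bench import viewer,env
s=viewer.grab_frame("side"); J=s["pixels"]
cv2.imwrite("pics/s12.png",cv2.resize(J[60:245,170:370,::-1],None,fx=4,fy=3.2,interpolation=cv2.INTER_CUBIC))
f=viewer.grab_frame("top"); cv2.imwrite("pics/t12.png",cv2.resize(f["pixels"][90:300,120:440,::-1],None,fx=2.5,fy=2.5))
o=env.get_obs(); print(o["t"],o["contact_force"],o["moment"],o["eef_pos"],o["joint_vel"])
E
```

```text
t: 17.48
eef_pos: [0.5873, -0.0451, 0.0333]
tool_rot: [[0.999, 0.041, -0.01], [0.041, -0.999, 0.0], [-0.01, -0.0, -1.0]]
contact_force: [-18.0, -1.5, 13.7]
width: 0.0254
t: 17.98
eef_pos: [0.5873, -0.0451, 0.0333]
tool_rot: [[0.999, 0.041, -0.01], [0.041, -0.999, 0.0], [-0.01, -0.0, -1.0]]
contact_force: [-17.5, -1.2, 13.8]
width: 0.0255
18.0833 [-17.77985495  -1.48279266  12.36121926] [-0.18487402  2.81429666  0.05796841] [ 0.58728473 -0.04513337  0.03326012] [0.06020788 0.01348473 0.02738738 0.17194274 0.02813416 0.01549929]
```

View pics/s12.png

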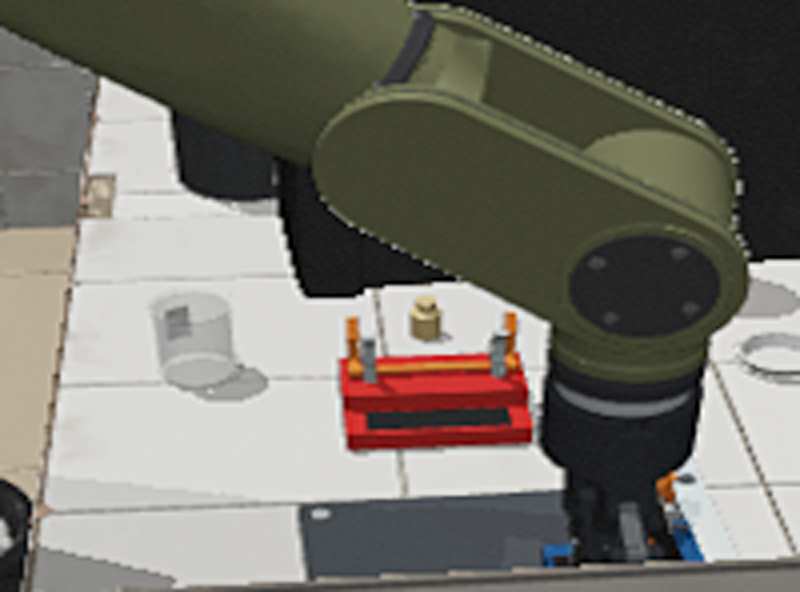

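View pics/t12.png

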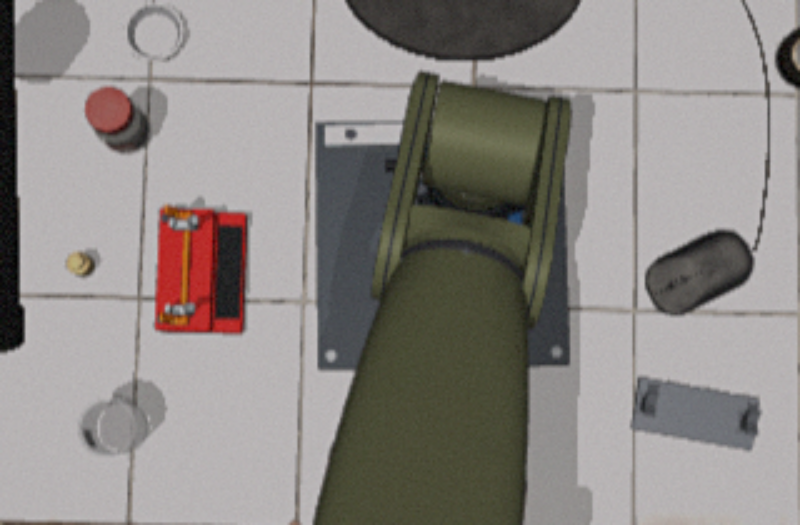

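```bash
python3 - <<'E'
from bench import env
print(env.hand_in()); o=env.get_obs(); print(o["t"],o["contact_force"],o["eef_pos"])
E
```

```text
the job is handed in; nothing more can be done
None
the job is handed in; nothing more can be done
```

I pressed the graphite rod into the blue carrier's clips and pushed the carrier square against the fence. I handed in at about 18 s while still holding the diagonal push. The hand-in gives no verdict.

**Rod:**
- Going down, the force rose to 7 N at the jaw and then dropped to about 0. It stopped hard at 14 N, which puts the rod axis about 70 mm above the bench, the home height.
- The pictures taken straight afterwards showed the orange nose back in its closed position and the rod at about x = 13.5 mm in the carrier (nominal 14). I saw this only in the images; I had no direct reading of the jaw angle.

**Final push:**
- The tip stood still at the last readings, with about 18 N forward and 12–14 N down. The wrist moment fits contact at the fingertips, which were on the step and clear of the rod.
- I estimated squareness from the one visible rod end, 27.4 mm from the fence face (26 mm expected), so about 1 mm or half a degree. The side view showed no gap at the carrier's visible rear corner.

**Bystanders:** the beaker, bottle and weight looked untouched in the last pictures.

**What disagreed:**
- The side camera was about 1–2 pixels (up to about 4 mm) off from the robot and the top camera.
- My first position for the rod was about 2 mm off, which gave 14 N sideways while gripping it.
- The carrier shifted about 4 mm when the rod snapped in.
- The arm and the cabinet hid the carrier's other side at the end, so the rod's right-hand half was not seen after the push.

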